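Tip the blanks out of the tilt tray

TASK

Free the tilt tray by pressing its black safety cap down against the spring and turning it clockwise to its stop. Then lift the tray by its handle until all three steel blanks have slid into the catch box, and lower the tray gently until it is fully down again. Do not touch the blanks with the fingers, do not let the tray drop, and leave everything else on the bench where it is.

Things in the scene. Friction and masses are not known exactly. Their poses are not given: they have to be found in the camera images.
- stand: Fixed grey fixture that carries the tilt tray. Origin: underside of its base plate, on the bench. z up; +y is the pouring direction (from the handle to the catch box); x runs along the tray hinge. Base plate 270 (x) x 310 (y) x 12 mm, centred at y = -65 mm. The safety cap's axis is vertical at x = +85, y = -185 mm; the handle is beside it. Hinge posts at x = +/-108, y = +80 mm, 140 mm high.
- tray_hinge (a point): Middle of the tray's hinge axis, fixed to the stand at x = 0, y = +80, z = +120 mm of the stand, same axes as the stand. The hinge axis runs along x. The aluminium tray (190 mm wide in x, walls 30 mm high inside, 5 mm thick) reaches from y = +30 mm (open lip over the catch box) to y = -200 mm (closed free edge); its floor's upper face is level with the hinge axis when down.
- handle_mid (a point): Middle of the tray's handle, a level round steel bar 12 mm thick, parallel to the hinge (stand x), 88 mm free between its two arms and 54 mm clear of the tray's free edge. Site and its axes turn with the tray. With the tray down it is at x = -35, y = -260, z = +12 mm from tray_hinge, so 132 mm above the bench; it moves on an arc about the hinge, and the round bar can turn between the fingers.
- tray (a joint): Tilt of the tray, rad: 0 fully down (level), grows as the handle is lifted, stop at 1.05. While locked the pawl holds it down. It falls by its own weight if let go; lifting takes about 5 N at the handle. The blanks begin to slide at 0.4 to 0.7, depending on friction. Keep its closing speed under 1.5 rad/s: letting go of the handle more than a few mm up is already a slam.
- cap_top (a point): Centre of the top of the safety cap's grip bar; moves and turns with the cap. The cap is black: a disc 56 mm across and 20 mm thick, and on it an upright grip bar 14 mm thick (point x), 44 mm long (point y), 26 mm high; the top is 183 mm above the bench when not pressed. Fingers closing on the two 44 mm faces can rest their tips on the disc, 26 mm below this point. A small steel lug on the disc's rim is caught beside a fixed steel tooth until the cap is pressed.
- cap (a joint): How far the safety cap is pressed, m: 0 up, 0.009 at its lower stop. Spring: 5 N at the start, 14 N fully down. The lug clears the tooth at about 0.0055 (10.5 N), so press with 11 to 20 N while turning; once past the tooth (lock above about 0.7) the cap may spring up.
- lock (a joint): Turn of the cap with the steel pawl (58 mm long, below the cap), rad: near 0 locked (pawl points along stand +y over a tab of the tray), grows clockwise seen from above, stop at 1.3 (pawl points away from the tray to about stand +x). Without pressing it stops at about 0.15. The tray is free above about 0.9; it stays where it is left.
- catch_box: Open grey sheet-steel box fixed beside the tray's lip, 250 x 250 x 80 mm high, walls 5 mm; origin at the centre of its underside, axes as the stand's.
- blank_flat: Dark steel flat bar 30 x 100 (y) x 8 mm, in the tray; origin at the centre of its underside.
- blank_angle: Dark steel angle piece 30 x 90 (y) mm, 6 mm thick with a 26 mm high flange along one side, in the tray; origin at the centre of its underside.
- blank_eye: Dark steel bar 22 mm wide, 8 mm thick, 100 mm long (y), with a 34 mm round eye at one end, in the tray; origin at its underside near mid-length.
- wire_brush: Bystander, leave alone: long brush lying on the bench to the right of the fixture.
- wrench: Bystander, leave alone: open-ended steel wrench lying on the far side of the fixture.
- offcut: Bystander, leave alone: steel offcut bar 110 x 35 x 25 mm on the bench in front of the tray's handle.
- hammer: Bystander, leave alone: hammer lying at the right of the bench.
- tongs: Bystander, leave alone: small forging tongs, 150 mm, lying at the front right of the bench.
- water_bottle: Bystander, leave alone: clear plastic bottle, 64 mm wide, 190 mm tall, standing to the left of the catch box, towards the robot.
- tin: Bystander, leave alone: open green sheet-metal tin 100 x 140 x 50 mm, on the bench to the right of the fixture.
There are look-alikes about, which are no part of the job. What is shaped like the blank_eye but green or turquoise is not meant.

How it is judged:
By the outcome, as a careful person would: the job done as asked, in the order asked, and still so for the second after the job is handed in, with the robot touching nothing.
It also fails if it takes over 69 s, if anything falls off the work surface, if the arm or the gripper's body presses on something with over 40 N, if the wrist force passes 120 N, or if a joint passes its speed limit or range.

ROBOT

A 6-joint arm with a two-finger parallel gripper is mounted at the origin on the work surface. World frame = base frame: x ahead of the robot, y to its left, z up, the work surface at z = 0. Lengths are in m, angles in rad, forces in N, time in s.
With the tool pointing down it reaches from about 0.375 to 0.825 m from the base axis. Payload 5.5 kg.
Tool frame: the origin (TCP) lies between the finger pads; the fingertips stand 25 mm ahead of it and the grasp point (between the pads) lies 6 mm ahead of it; z points along the fingers, x is the direction in which the jaws open and shut, and the axes are right-handed (so a half turn about z gives the same grasp; the last joint's range is limited). The gripper opens to 85 mm and grips with 20 to 120 N. Pads are 22 mm wide; open, the fingers measure 114 mm over their backs; the gripper's body (76 mm by 85 mm) begins 54 mm behind the grasp point. The pads swing forward as they close: fully open they stand 13 mm farther back than shut.
Start: joints at [1.346, 0.314, -0.047, 1.21, 0, 1.571], TCP at [0.134, 0.585, 0.256] pointing down, gripper open.
Joint ranges: [-2.67, 2.67], [-0.69, 1.73], [-1.03, 1.25], [-2.08, 2.16], [-1.42, 1.45], [-3.14, 3.14]. Speed limits (rad/s): [2.39, 2.39, 3.01, 3.14, 3.14, 3.14].

INTERFACE

Orientations are given as a unit quaternion [w, x, y, z].
In Python, from workcell import state, imaging, ticket gives the robot as it stands.
- The arm moves only by the tool carry_out, never from a script. Its argument "steps" is a list of rows, each a list of 4 numbers: the shift along the tool's x, y, z in mm, then the turn about the tool's z in degrees. In form: [[tx, ty, tz, yaw], ...]. A call has 1 to 20 rows; each row is the pose to reach, as a shift and turn from the pose measured when the call began, along the tool's axes at that moment; what a row does not reach only later rows make up. A row lasts 1/8 s, in which the tool goes at most 62.5 mm and 10.7 degrees, less where a joint would pass 70% of its speed; a pose out of reach is approached as far as the arm can. A call with a gripper value outside its range is refused whole. "claw" is the finger opening in mm, from 0 to 85.4, set as the call begins (left out, the last holds). The fingers move at their own pace and stop on an object; "newtons" is the grip in N (left out, the last holds). Time passes only in rows, so rows that repeat a pose let the fingers close. It gives the time, the measured TCP pose, the force and the opening at its end, in the units of the state.
- state(): the state, without advancing time (a new reading comes with each control period).
- imaging.get_image(name): name is "side" or "top" or "wrist"; returns a dict with "frame" (480x640x3 uint8, red, green, blue), "fov_y" (degrees; the focal length in pixels is half the picture's height over the tangent of half this angle, whatever the lens; pixels are square), "cx", "cy" (the principal point, pixels), "position" and "rotation" of the camera in the world. Camera axes: x right, y down, z forward; pixel columns grow to the right and rows downward; lengths in m; the calibration is good to about 2 mm. A picture is of the moment at which its call begins. There is no depth.
- ticket.close_job(): hands the job in, once; it reports no verdict.
The state is a dict: "time": time; "qpos": joint angles; "qd": joint speeds; "tau": joint torques, N m; "position": TCP position; "tcp_rot": TCP orientation; "ft_force": force on the tool from outside, world axes, zero at the start; "ft_torque": the same for the moment, N m; "finger_gap": finger opening in m.
Only numpy, scipy, OpenCV 4.12 (cv2) and the standard library are available. Lean on these libraries where they do the work, as an engineer would, in place of code of your own. Each camera call takes 0.05 s, during which the arm holds its last target.

## Working session

There is one attempt and no reset: what is moved stays moved. The work goes in short steps, Python scripts to look and compute and a tool call to move; the robot and the scene stay as the last step left them, time stands still between calls to the robot, and variables do not carry over. Pictures are saved under pics/ and viewed, and the job is handed in when it is done.

Besides the shell and the picture viewer there is one more tool, called by a JSON object that holds its "fn" and its "kwargs", one argument or row to a line. carry_out: Moves the arm, as the interface text tells. Its arguments: {"type":"object","properties":{"steps":{"type":"array","items":{"type":"array","items":{"type":"number"}}},"claw":{"type":"number"},"newtons":{"type":"number"}},"required":["steps"]}

```bash
mkdir -p pics; ls
cat > h.py <<'E'
import numpy as np, cv2, json
from workcell import state, imaging, ticket
def grab(n,tag):
    d=imaging.get_image(n); cv2.imwrite(f'pics/{tag}.png',d['frame'][:,:,::-1]); 
    np.savez(f'{tag}.npz',**{k:np.asarray(v) for k,v in d.items()}); return d
def load(tag): return dict(np.load(f'{tag}.npz'))
def foc(d): return 240/np.tan(np.radians(float(d['fov_y']))/2)
def ray(d,u,v):
    f=foc(d); r=np.array([(u-d['cx'])/f,(v-d['cy'])/f,1.]); r=np.asarray(d['rotation'])@r; return np.asarray(d['position']),r/np.linalg.norm(r)
def onz(d,u,v,z):
    p,r=ray(d,u,v); return p+r*(z-p[2])/r[2]
def proj(d,P):
    c=np.asarray(d['rotation']).T@(np.asarray(P)-d['position']); f=foc(d); return np.array([f*c[0]/c[2]+d['cx'],f*c[1]/c[2]+d['cy']])
def two(d1,a,d2,b):
    p,r=ray(d1,*a);q,s=ray(d2,*b); A=np.stack([r,-s],1); t=np.linalg.lstsq(A,q-p,rcond=None)[0]
    x=p+r*t[0];y=q+s*t[1]; return (x+y)/2,np.linalg.norm(x-y)
E
python3 - <<'E'
from h import *
for n in('top','side','wrist'):
    d=grab(n,n+'0'); print(n,d['fov_y'],d['cx'],d['cy'],d['position'],np.round(d['rotation'],3).tolist())
print(state())
E
```

```text
pics
top 48.65814950132506 317.44218693782443 235.570788728697 [ 0.44048354 -0.01598127  1.45257019] [0.032, -0.696, 0.716, -0.031]
side 46.694412476186656 318.06653304642555 239.0708081286191 [1.33093465 1.25297179 1.29437777] [-0.125, 0.245, 0.865, -0.42]
wrist 62.25629451180292 320.7567525976506 245.79380718922368 [0.05346658 0.60337425 0.37321743] [0.126, 0.772, 0.615, 0.099]
{'time': 0.15, 'qpos': array([ 1.34601015e+00,  3.14076773e-01, -4.78543542e-02,  1.21018809e+00,
       -3.13300137e-06,  1.57080499e+00]), 'qd': array([ 1.13573062e-05, -1.68693602e-03,  3.69303297e-03, -1.72459763e-04,
       -1.55181575e-03, -1.67664142e-04]), 'tau': array([-8.40663743e-04, -5.40043902e+01,  3.40061224e+01,  1.32183399e-02,
       -1.49489279e-04,  5.60939327e-06]), 'position': array([0.13364836, 0.58450544, 0.25562252]), 'tcp_rot': array([ 4.13532827e-04,  7.81954550e-01,  6.23335098e-01, -5.16241818e-04]), 'ft_force': array([ 0.37400608, -0.23236388,  0.39671968]), 'ft_torque': array([0.0119083 , 0.03737506, 0.01766429]), 'finger_gap': 0.08532104422079871}
```

Run:
```python
s=open('h.py').read()
s=s.replace("    d=imaging.get_image(n);","    d=dict(imaging.get_image(n)); d['rotation']=q2R(d['rotation']);")
s=s.replace("def grab","from scipy.spatial.transform import Rotation as Ro\ndef q2R(q): return Ro.from_quat(np.roll(np.asarray(q),-1)).as_matrix()\ndef grab",1)
s=s.replace("def load(tag): return dict(np.load(f'{tag}.npz'))","def load(tag):\n    d=dict(np.load(f'{tag}.npz'))\n    if d['rotation'].shape==(4,): d['rotation']=q2R(d['rotation'])\n    return d")
open('h.py','w').write(s)
```

```text
(no output)
```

View pics/top0.png

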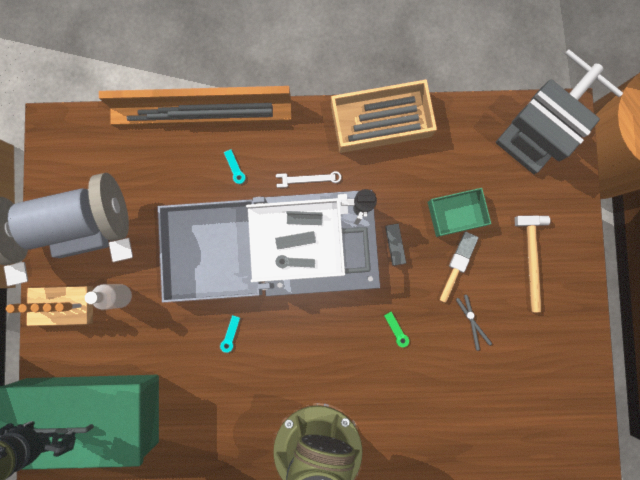

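View pics/side0.png

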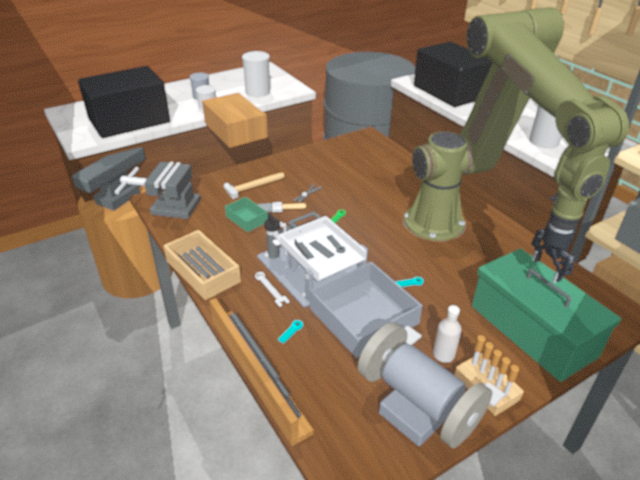

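View pics/wrist0.png

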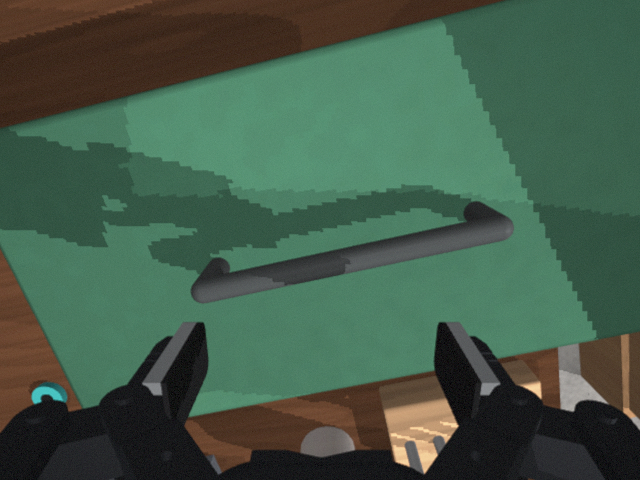

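Run:
```python
from h import *
i=cv2.imread('pics/top0.png'); c=i[175:315,145:415]; cv2.imwrite('pics/top0c.png',cv2.resize(c[:,90:],None,fx=4.4,fy=4.2,interpolation=cv2.INTER_CUBIC))
i=cv2.imread('pics/side0.png'); c=i[200:310,240:380]; cv2.imwrite('pics/side0c.png',cv2.resize(c,None,fx=5,fy=5,interpolation=cv2.INTER_CUBIC))
```

```text
(no output)
```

View pics/top0c.png

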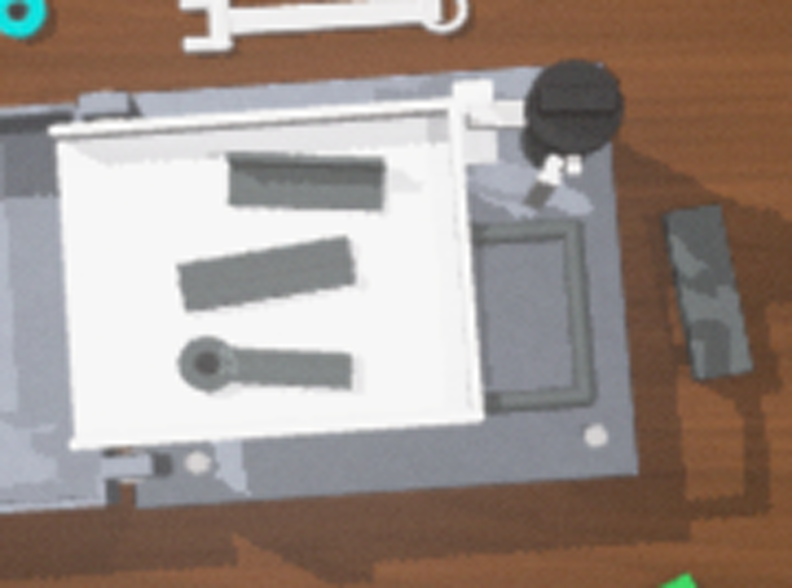

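View pics/side0c.png

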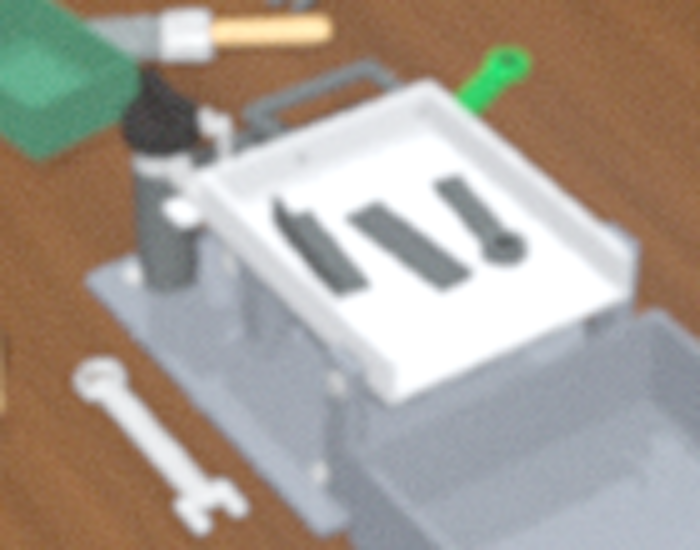

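Run:
```python
from h import *
d=load('top0')
def c(x,y): return 235+x/4.4-0.4,175+y/4.2-0.4
P={}
for n,x,y,z in [('plA',605,65,.012),('plB',637,473,.012),('hA',573,235,.132),('hB',585,390,.132),('hm',579,312,.132),('disc',574,107,.157),('bar',579,97,.183),('trA',455,100,.150),('trB',482,418,.150),('lipA',52,130,.150),('lipB',72,447,.150)]:
    P[n]=onz(d,*c(x,y),z); print(n,np.round(P[n]*1000,1))
v=P['plA']-P['plB']; print(np.linalg.norm(v),np.degrees(np.arctan2(v[1],v[0])))
for a,b in(('trA','trB'),('lipA','lipB'),('trA','lipA'),('trB','lipB'),('hA','hB')):
    v=P[a]-P[b]; print(a,b,np.linalg.norm(v),np.degrees(np.arctan2(v[1],v[0])))
```

```text
plA [ 690.7 -168.9   12. ]
plB [ 424.9 -178.5   12. ]
hA [ 568.1 -134.1  132. ]
hB [ 475.8 -137.5  132. ]
hm [ 522.1 -135.8  132. ]
disc [ 641.1 -135.2  157. ]
bar [ 642.8 -135.7  183. ]
trA [648.3 -69.  150. ]
trB [460.7 -78.  150. ]
lipA [636.9 158.4 150. ]
lipB [450.3 150.3 150. ]
0.26596360674831654 2.0813498357930493
trA trB 0.1877786541690299 2.7634146170834315
lipA lipB 0.18677168897483837 2.4728477374682605
trA lipA 0.22762557656255025 -87.14817622083845
trB lipB 0.2285734333789216 -87.40155792015493
hA hB 0.09230456618098239 2.1255357376928923
```

```bash
cat >> h.py <<'E'
def go(P,phi_deg=None):
    s=state(); R=q2R(s['tcp_rot']); d=R.T@(np.asarray(P)-s['position'])*1000
    x=R[:,0]; cur=np.degrees(np.arctan2(x[1],x[0]))
    print('shift',np.round(d,1),'curphi',round(cur,1),'turn',None if phi_deg is None else round(((cur-phi_deg+180)%360)-180,1),'F',np.round(s['ft_force'],1),'q',np.round(s['qpos'],3),'t',round(s['time'],2),'gap',round(s['finger_gap'],4),'pos',np.round(s['position'],4))
E
python3 - <<'E'
from h import *
go([.642,-.1355,.34],2.5)
E
```

```text
shift [-588.7  656.1  -83.6] curphi 77.1 turn 74.6 F [ 0.4 -0.2  0.4] q [ 1.346  0.314 -0.048  1.21  -0.     1.571] t 0.15 gap 0.0853 pos [0.1336 0.5845 0.2556]
```

{"fn": "carry_out", "kwargs": {
  "steps": [
    [0,0,-40,0],
    [0,0,-80,0],
    [-15,16,-100,2],
    [-60,65,-110,6],
    [-105,115,-110,12],
    [-150,165,-110,18],
    [-195,215,-110,24],
    [-240,265,-110,30],
    [-285,315,-110,36],
    [-330,365,-110,42],
    [-375,415,-110,48],
    [-420,465,-110,54],
    [-465,515,-105,60],
    [-510,565,-100,66],
    [-545,605,-95,71],
    [-570,635,-90,74],
    [-583,650,-85,74.6],
    [-589,656,-84,74.6],
    [-589,656,-84,74.6],
    [-589,656,-84,74.6]
  ]
}}

```text
time: 2.65
position: [0.6411, -0.1349, 0.341]
tcp_rot: [0.001, 1.0, 0.022, -0.0]
ft_force: [-0.5, 0.3, 0.6]
finger_gap: 0.0851
```

Run:
```python
from h import *
go([.642,-.1355,.34],2.5)
d=grab('wrist','w1'); print(d['position'],[proj(d,p).round() for p in ([.642,-.1355,.183],[.642,-.1355,.157],[.522,-.1357,.132])])
```

```text
shift [0.8 0.6 1. ] curphi 2.6 turn 0.1 F [-0.5  0.3  0.6] q [-2.070e-01  4.110e-01  2.810e-01  1.441e+00 -1.000e-03  1.319e+00] t 2.65 gap 0.0851 pos [ 0.6411 -0.1349  0.341 ]
[ 0.63664815 -0.05287579  0.45855527] [array([323., 233.]), array([323., 224.]), array([180., 210.])]
```

View pics/w1.png

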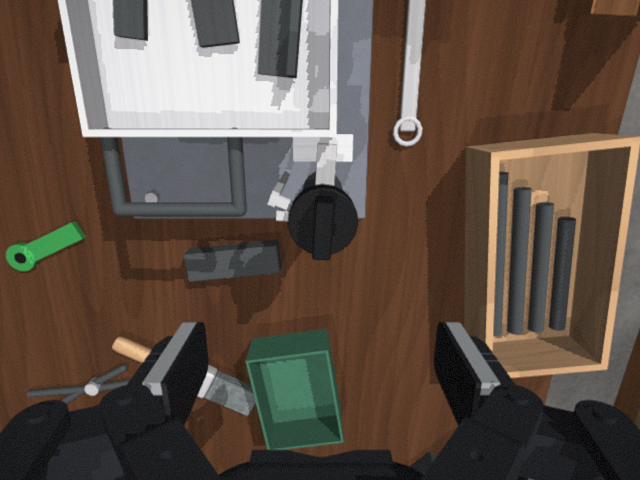

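Run:
```python
from h import *
d=load('w1'); f=d['frame'][160:280,80:400,::-1]
g=np.clip(f.astype(float)*1.0,0,255); g=255*(g/255)**0.5
cv2.imwrite('pics/w1c.png',cv2.resize(g.astype(np.uint8)[:,180:],None,fx=5,fy=5,interpolation=cv2.INTER_CUBIC))
```

```text
(no output)
```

View pics/w1c.png

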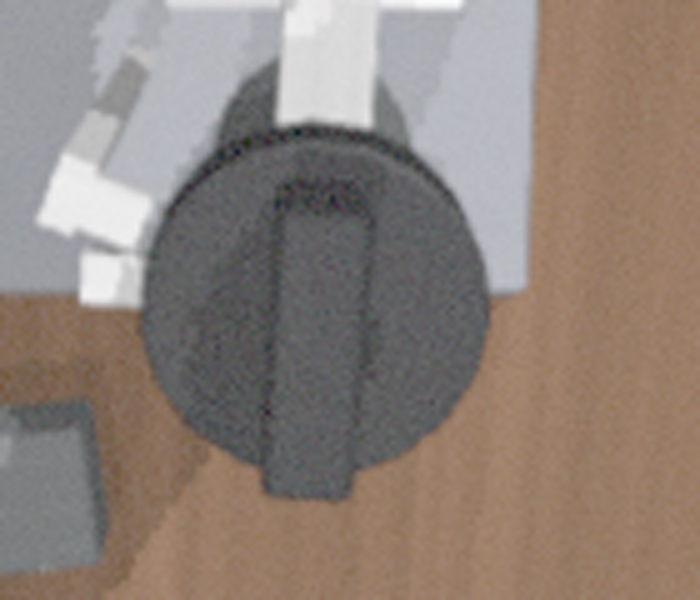

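{"fn": "carry_out", "kwargs": {
  "steps": [
    [1,-1,20,2],
    [1,-1,50,2],
    [1,-1,80,2],
    [1,-1,105,2],
    [1,-1,120,2],
    [1,-1,130,2],
    [1,-1,135,2],
    [1,-1,135,2]
  ],
  "claw": 34,
  "newtons": 40
}}

```text
time: 3.7
position: [0.6425, -0.1338, 0.2065]
tcp_rot: [0.001, 1.0, 0.005, 0.0]
ft_force: [0.3, 1.1, 0.6]
finger_gap: 0.0342
```

Run:
```python
from h import *
go([.642,-.134,.185],1.5)
d=grab('wrist','w2')
```

```text
shift [-0.5  0.1 21.5] curphi 0.6 turn -0.9 F [0.3 1.1 0.6] q [-2.050e-01  4.400e-01  2.100e-02  1.151e+00 -1.000e-03  1.356e+00] t 3.7 gap 0.0342 pos [ 0.6425 -0.1338  0.2065]
```

View pics/w2.png

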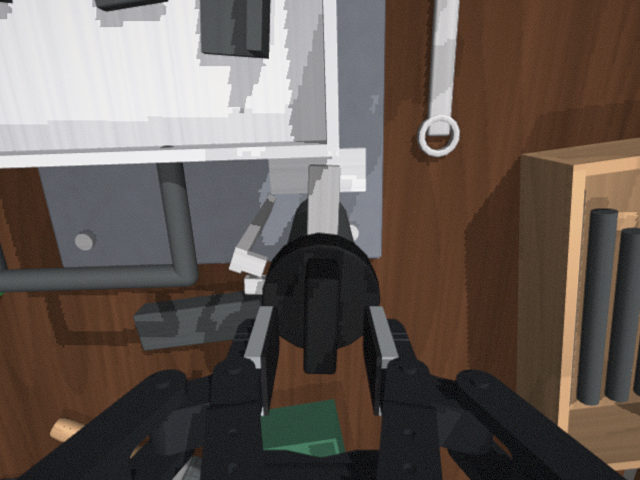

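{"fn": "carry_out", "kwargs": {
  "steps": [
    [0,0,5,0],
    [0,0,11,0],
    [0,0,16,0],
    [0,0,16,0]
  ]
}}

```text
time: 4.25
position: [0.6422, -0.1339, 0.19]
tcp_rot: [0.001, 1.0, 0.005, -0.0]
ft_force: [0.3, -1.1, -0.0]
finger_gap: 0.034
```

{"fn": "carry_out", "kwargs": {
  "steps": [
    [0,0,0,0],
    [0,0,0,0],
    [0,0,0,0],
    [0,0,0,0]
  ],
  "claw": 10
}}

```text
time: 4.75
position: [0.6424, -0.1338, 0.1902]
tcp_rot: [0.0, 1.0, 0.005, 0.0]
ft_force: [0.7, 0.6, -0.3]
finger_gap: 0.0128
```

{"fn": "carry_out", "kwargs": {
  "steps": [
    [0,0,2,0],
    [0,0,4,0],
    [0,0,6,0],
    [0,0,6,0]
  ]
}}

```text
time: 5.25
position: [0.6425, -0.1338, 0.1854]
tcp_rot: [0.001, 1.0, 0.005, 0.001]
ft_force: [-2.8, 2.0, 9.4]
finger_gap: 0.013
```

{"fn": "carry_out", "kwargs": {
  "steps": [
    [0,0,2,0],
    [0,0,4,0],
    [0,0,4,0]
  ]
}}

```text
time: 5.62
position: [0.6425, -0.1338, 0.183]
tcp_rot: [0.001, 1.0, 0.005, 0.001]
ft_force: [-3.7, 1.8, 11.2]
finger_gap: 0.0126
```

{"fn": "carry_out", "kwargs": {
  "steps": [
    [0,0,2,0],
    [0,0,4,0],
    [0,0,4,0]
  ]
}}

```text
time: 6.0
position: [0.6425, -0.1338, 0.1811]
tcp_rot: [0.001, 1.0, 0.005, 0.002]
ft_force: [-5.3, 1.7, 13.7]
finger_gap: 0.0128
```

{"fn": "carry_out", "kwargs": {
  "steps": [
    [0,0,2,3],
    [0,0,3,8],
    [0,0,3,14],
    [0,0,3,20],
    [0,0,3,26]
  ]
}}

```text
time: 6.62
position: [0.643, -0.1338, 0.181]
tcp_rot: [0.0, 0.975, -0.222, 0.003]
ft_force: [-4.5, 2.0, 15.9]
finger_gap: 0.0128
```

{"fn": "carry_out", "kwargs": {
  "steps": [
    [0,0,2,6],
    [0,0,2,12],
    [0,0,2,18],
    [0,0,2,24],
    [0,0,2,30],
    [0,0,2,36],
    [0,0,2,41],
    [0,0,2,45],
    [0,0,2,48],
    [0,0,2,50]
  ]
}}

```text
time: 7.88
position: [0.644, -0.1346, 0.1816]
tcp_rot: [-0.001, 0.79, -0.613, 0.005]
ft_force: [-2.7, 0.1, 13.3]
finger_gap: 0.0132
```

Run:
```python
from h import *
go([.642,-.134,.185],-72)
print(state()['ft_torque'])
d=grab('wrist','w3');grab('top','t3')
i=cv2.imread('pics/t3.png'); c=i[175:315,235:415]; cv2.imwrite('pics/t3c.png',cv2.resize(c,None,fx=4.4,fy=4.2,interpolation=cv2.INTER_CUBIC))
```

```text
shift [-1.   1.7 -3.4] curphi -75.6 turn -3.6 F [-2.7  0.1 13.3] q [-2.050e-01  4.490e-01 -2.400e-02  1.088e+00 -2.000e-03  2.685e+00] t 7.88 gap 0.0132 pos [ 0.644  -0.1346  0.1816]
[-0.16969211  0.65162466  0.92159202]
```

View pics/w3.png

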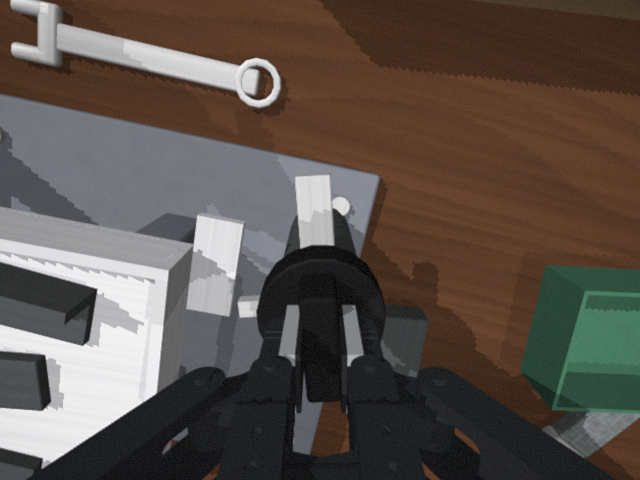

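View pics/t3c.png

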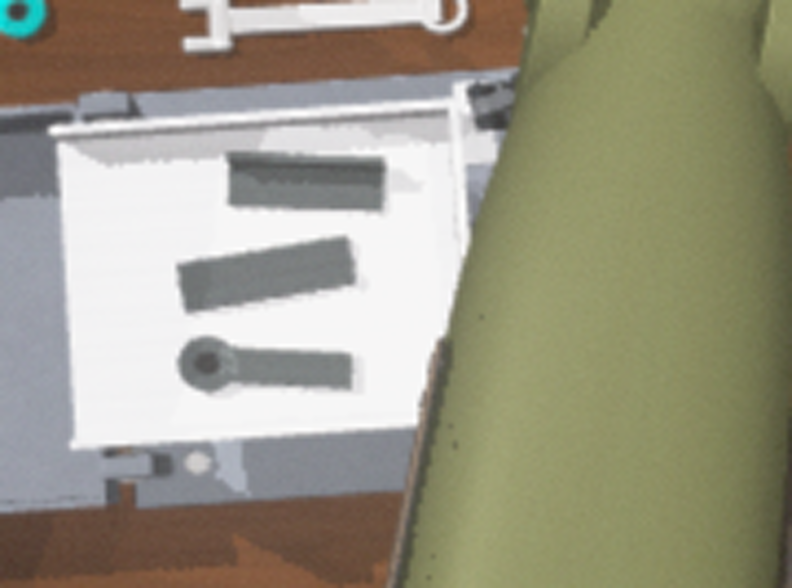

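{"fn": "carry_out", "kwargs": {
  "steps": [
    [0,0,1,1.5],
    [0,0,1,2.5],
    [0,0,1,2.5],
    [0,0,-2,1],
    [0,0,-5,0],
    [0,0,-8,0],
    [0,0,-8,0]
  ]
}}

```text
time: 8.85
position: [0.6438, -0.1346, 0.1899]
tcp_rot: [-0.001, 0.791, -0.612, 0.005]
ft_force: [-0.7, 0.0, 4.2]
finger_gap: 0.0129
```

{"fn": "carry_out", "kwargs": {
  "steps": [
    [0,0,0,0],
    [0,0,0,0],
    [0,0,0,0],
    [0,0,-10,0],
    [0,0,-30,0],
    [0,0,-60,0],
    [0,0,-80,0],
    [0,0,-80,0]
  ],
  "claw": 34
}}

```text
time: 9.85
position: [0.6443, -0.1345, 0.2724]
tcp_rot: [-0.002, 0.791, -0.612, 0.007]
ft_force: [0.5, -0.2, -0.3]
finger_gap: 0.0341
```

Run:
```python
from h import *
go([.522,-.1355,.20],-87.5)
d=grab('wrist','w4')
```

```text
shift [-30.3 119.5  70.7] curphi -75.5 turn 12.0 F [ 0.5 -0.2 -0.3] q [-0.205  0.409  0.124  1.271 -0.003  2.683] t 9.85 gap 0.0341 pos [ 0.6443 -0.1345  0.2724]
```

View pics/w4.png

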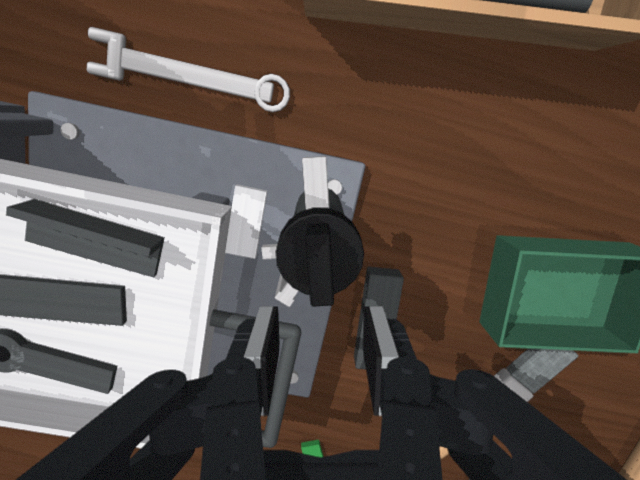

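{"fn": "carry_out", "kwargs": {
  "steps": [
    [-5,20,0,2],
    [-15,60,10,6],
    [-25,100,20,10],
    [-30,117,30,12],
    [-30,120,38,12],
    [-30,120,38,12]
  ],
  "claw": 45
}}

```text
time: 10.65
position: [0.5202, -0.1356, 0.2303]
tcp_rot: [-0.002, 0.723, -0.691, 0.005]
ft_force: [0.4, -0.4, -0.1]
finger_gap: 0.0452
```

Run:
```python
from h import *
go([.522,-.1345,.136],-87.5)
d=grab('wrist','w5'); print([proj(d,p).round() for p in ([.522,-.1345,.138],[.567,-.1325,.138],[.477,-.1365,.138])])
```

```text
shift [-1.5 -0.8 94.3] curphi -87.4 turn 0.1 F [ 0.4 -0.4 -0.1] q [-2.540e-01  1.990e-01 -2.560e-01  1.104e+00 -2.000e-03  2.843e+00] t 10.65 gap 0.0452 pos [ 0.5202 -0.1356  0.2303]
[array([319., 262.]), array([319., 182.]), array([319., 333.])]
```

View pics/w5.png

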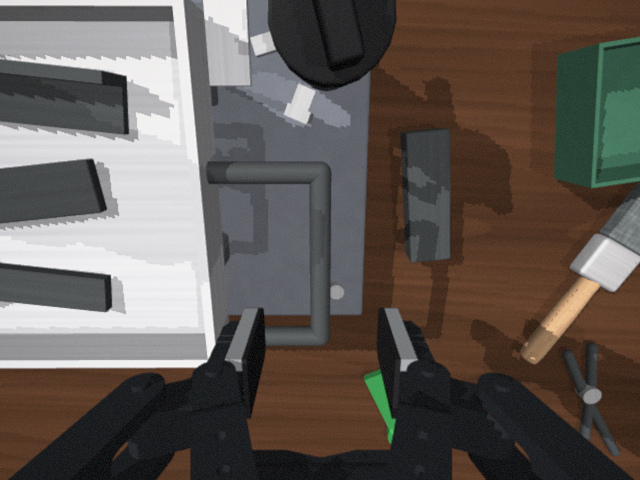

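{"fn": "carry_out", "kwargs": {
  "steps": [
    [-1,-4,25,0],
    [-1,-4,50,0],
    [-1,-4,70,0],
    [-1,-4,80,0],
    [-1,-4,83,0],
    [-1,-4,83,0]
  ]
}}

```text
time: 11.45
position: [0.5264, -0.135, 0.1484]
tcp_rot: [-0.002, 0.723, -0.691, 0.006]
ft_force: [-0.5, 0.3, -0.5]
finger_gap: 0.0448
```

Run:
```python
from h import *
go([.526,-.1345,.147],-87.5)
d=grab('wrist','w6')
```

```text
shift [-0.5  0.4  1.4] curphi -87.4 turn 0.1 F [-0.5  0.3 -0.5] q [-2.500e-01  2.660e-01 -3.660e-01  9.250e-01 -2.000e-03  2.847e+00] t 11.45 gap 0.0448 pos [ 0.5264 -0.135   0.1484]
```

View pics/w6.png

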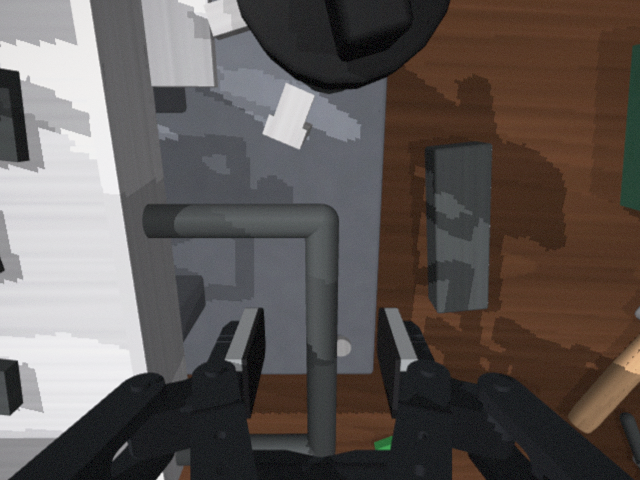

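{"fn": "carry_out", "kwargs": {
  "steps": [
    [0,0,1,0],
    [0,0,1,0],
    [0,0,1,0],
    [0,0,1,0],
    [0,0,1,0]
  ],
  "claw": 6,
  "newtons": 40
}}

```text
time: 12.12
position: [0.5268, -0.1352, 0.1482]
tcp_rot: [-0.003, 0.723, -0.691, 0.007]
ft_force: [-0.1, -0.6, 6.1]
finger_gap: 0.0101
```

Run:
```python
from h import *
s=state(); go(s['position'])
R=q2R(s['tcp_rot'])
a=np.radians(2.5)
for t in [.05,.1,.15,.2,.25,.3,.35,.4,.45,.5,.55,.6,.65,.7,.75,.8,.85,.9]:
    dy=(-.260*np.cos(t)+.012*np.sin(t)*-1+.260); dz=.012*np.cos(t)+.260*np.sin(t)-.012
    # rotate (y=-.26,z=.012) lifting
    w=np.array([-np.sin(a)*dy,np.cos(a)*dy,dz]); print(t,np.round(R.T@w*1000,1))
```

```text
shift [0. 0. 0.] curphi -87.4 turn None F [-0.1 -0.6  6.1] q [-2.500e-01  2.660e-01 -3.670e-01  9.230e-01 -2.000e-03  2.847e+00] t 12.12 gap 0.0101 pos [ 0.5268 -0.1352  0.1482]
0.05 [  0.4  -0.2 -13. ]
0.1 [  0.1  -0.3 -25.9]
0.15 [ -0.9  -0.5 -38.7]
0.2 [ -2.5  -0.7 -51.4]
0.25 [ -4.7  -0.9 -64. ]
0.3 [ -7.6  -1.  -76.3]
0.35 [-11.1  -1.2 -88.5]
0.4 [ -15.2   -1.4 -100.4]
0.45 [ -20.    -1.5 -112. ]
0.5 [ -25.3   -1.7 -123.3]
0.55 [ -31.2   -1.9 -134.3]
0.6 [ -37.7   -2.  -144.9]
0.65 [ -44.8   -2.1 -155.2]
0.7 [ -52.4   -2.3 -165. ]
0.75 [ -60.5   -2.4 -174.4]
0.8 [ -69.1   -2.6 -183.3]
0.85 [ -78.2   -2.7 -191.7]
0.9 [ -87.7   -2.8 -199.7]
```

{"fn": "carry_out", "kwargs": {
  "steps": [
    [0,0,-6,0],
    [-1,0,-13,0],
    [-2,0,-20,0],
    [-3,0,-26,0],
    [-3.5,0,-32,0],
    [-5,-1,-39,0],
    [-6.5,-1,-45,0],
    [-7.6,-1,-51,0],
    [-7.6,-1,-51,0]
  ]
}}

```text
time: 13.25
position: [0.5265, -0.1278, 0.1997]
tcp_rot: [-0.002, 0.723, -0.691, 0.007]
ft_force: [1.3, -4.6, -3.7]
finger_gap: 0.0098
```

Run:
```python
from h import *
s=state(); go(s['position'])
d=grab('wrist','w7');d=grab('side','s7')
i=cv2.imread('pics/s7.png'); c=i[170:320,220:420]; cv2.imwrite('pics/s7c.png',cv2.resize(c,None,fx=4,fy=4,interpolation=cv2.INTER_CUBIC))
```

```text
shift [0. 0. 0.] curphi -87.4 turn None F [ 1.3 -4.6 -3.7] q [-0.236  0.223 -0.298  1.035 -0.004  2.861] t 13.25 gap 0.0098 pos [ 0.5265 -0.1278  0.1997]
```

View pics/w7.png

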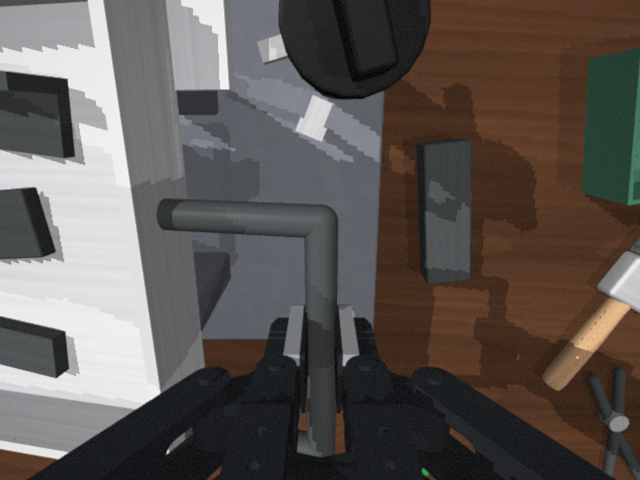

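View pics/s7c.png

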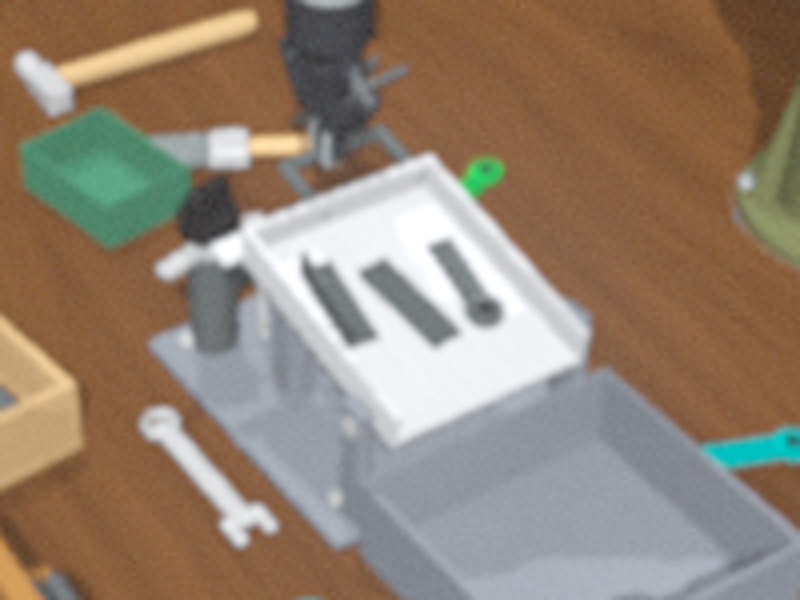

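{"fn": "carry_out", "kwargs": {
  "steps": [
    [-1,0,-6,0],
    [-3,0,-12.6,0],
    [-4.5,0,-19,0],
    [-6.5,0,-25,0],
    [-9,0,-31,0],
    [-11.5,0,-37,0],
    [-14,0,-43,0],
    [-16.5,0,-49,0],
    [-19.5,0,-55,0],
    [-22.5,0,-60.6,0],
    [-25.5,0,-66,0],
    [-29,0,-72,0],
    [-29,0,-72,0]
  ]
}}

```text
time: 14.98
position: [0.5251, -0.0987, 0.2723]
tcp_rot: [-0.002, 0.723, -0.691, 0.009]
ft_force: [5.7, -3.3, -4.0]
finger_gap: 0.0099
```

```bash
cat >> h.py <<'E'
def look(tag):
    s=state(); go(s['position'])
    grab('wrist','w'+tag);grab('side','s'+tag)
    a=cv2.imread(f'pics/w{tag}.png'); i=cv2.imread(f'pics/s{tag}.png'); c=i[170:350,220:460]
    cv2.imwrite(f'pics/b{tag}.png',np.hstack([cv2.resize(a,(380,285)),cv2.resize(c,(380,285),interpolation=cv2.INTER_CUBIC)]))
E
python3 -c "
from h import *
look('8')"
```

```text
shift [0. 0. 0.] curphi -87.4 turn None F [ 5.7 -3.3 -4. ] q [-0.183  0.17  -0.195  1.189 -0.006  2.914] t 14.97 gap 0.0099 pos [ 0.5251 -0.0987  0.2723]
```

View pics/b8.png

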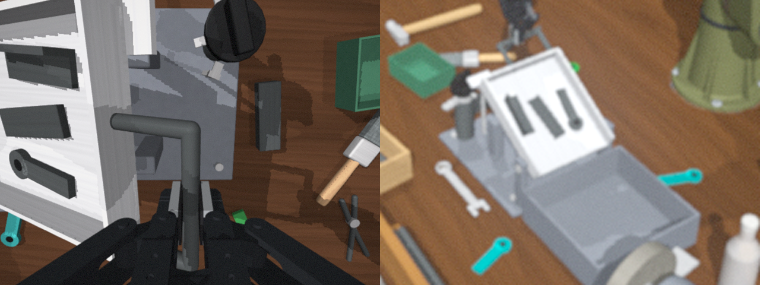

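{"fn": "carry_out", "kwargs": {
  "steps": [
    [-3,0,-5.5,0],
    [-6.5,-1,-11,0],
    [-10,-1,-16.5,0],
    [-14,-1,-21.6,0],
    [-18,-1.5,-27,0],
    [-22,-1.5,-31.9,0],
    [-26,-1.5,-36.8,0],
    [-30,-1.5,-41.7,0],
    [-30,-1.5,-41.7,0],
    [-30,-1.5,-41.7,0]
  ]
}}

```text
time: 16.32
position: [0.524, -0.0688, 0.3139]
tcp_rot: [-0.001, 0.723, -0.691, 0.009]
ft_force: [-3.6, -5.2, 0.4]
finger_gap: 0.0102
```

```bash
python3 -c "
from h import *
look('9')"
```

```text
shift [0. 0. 0.] curphi -87.5 turn None F [-3.6 -5.2  0.4] q [-0.126  0.148 -0.127  1.28  -0.008  2.971] t 16.32 gap 0.0102 pos [ 0.524  -0.0688  0.3139]
```

View pics/b9.png

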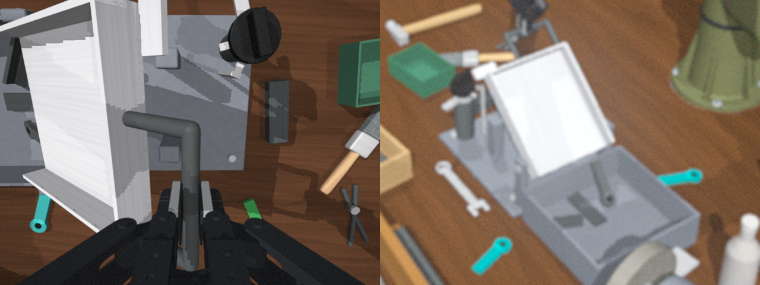

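```bash
python3 -c "
from h import *
grab('top','t9');grab('side','s9b')
i=cv2.imread('pics/s9b.png')[230:350,300:440]; j=cv2.imread('pics/t9.png')[190:310,150:290]
cv2.imwrite('pics/z9.png',np.hstack([cv2.resize(x,(400,343),interpolation=cv2.INTER_CUBIC) for x in (i,j)]))"
```

```text
(no output)
```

View pics/z9.png

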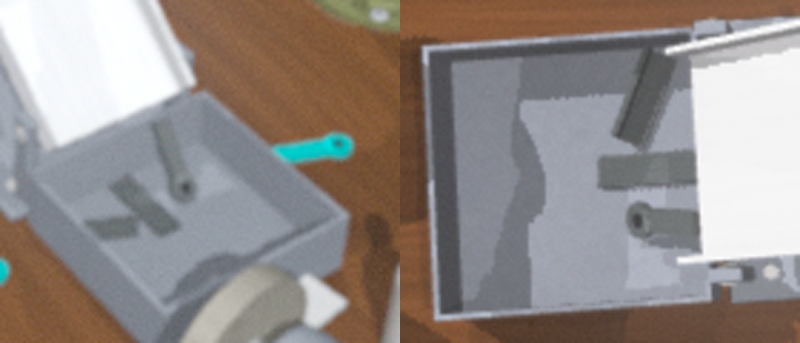

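```bash
python3 -c "
from h import *
t=load('t9');s=load('s9b')
P,e=two(t,(233,267.7),s,(364.8,295.8)); print('ring',P,e)
p,r=ray(s,356,272.7)
for z in (.01,.03,.05,.06,.07,.08,.09,.1):
    X=onz(s,356,272.7,z); print(z,X.round(3),np.linalg.norm(X-P).round(3))
a=np.radians(2.5);C=np.array([np.cos(a),np.sin(a)]);D=np.array([-np.sin(a),np.cos(a)])
O=np.array([.549,.0456])
for y in (85,90,95,110,115): 
  print(y,[proj(s,[*(O+C*-.06+D*y/1000),z]).round(1).tolist() for z in (.012,.08,.1)])
"
```

```text
ring [0.48837219 0.21472614 0.02047037] 0.00027138512674418087
0.01 [0.44  0.096 0.01 ] 0.128
0.03 [0.454 0.114 0.03 ] 0.107
0.05 [0.468 0.132 0.05 ] 0.09
0.06 [0.475 0.141 0.06 ] 0.085
0.07 [0.482 0.15  0.07 ] 0.082
0.08 [0.489 0.159 0.08 ] 0.081
0.09 [0.496 0.168 0.09 ] 0.084
0.1 [0.502 0.177 0.1  ] 0.089
85 [[350.4, 282.1], [351.4, 267.0], [351.7, 262.4]]
90 [[351.3, 282.9], [352.3, 267.8], [352.6, 263.3]]
95 [[352.2, 283.8], [353.2, 268.7], [353.5, 264.1]]
110 [[354.9, 286.3], [356.0, 271.1], [356.3, 266.6]]
115 [[355.8, 287.1], [356.9, 272.0], [357.2, 267.4]]
```

{"fn": "carry_out", "kwargs": {
  "steps": [
    [4,0,4.8,0],
    [8,0,9.8,0],
    [12,0,15,0],
    [16,0.5,20.1,0],
    [20,0.5,25.4,0],
    [23.5,0.5,30.7,0],
    [27,0.5,36.2,0],
    [30.5,1,41.7,0],
    [33.5,1,47.3,0],
    [36.5,1,53,0],
    [39.5,1,58.8,0],
    [42.5,1,64.6,0],
    [45,1,70.5,0],
    [47.5,1,76.5,0],
    [50,1,82.6,0],
    [52,1,88.7,0],
    [54,1,94.8,0],
    [56,1,101,0],
    [58,1,107,0],
    [59.5,1,113.6,0]
  ]
}}

```text
time: 19.02
position: [0.5266, -0.1289, 0.2001]
tcp_rot: [-0.002, 0.723, -0.691, 0.008]
ft_force: [-1.9, 6.1, -2.5]
finger_gap: 0.01
```

```bash
python3 -c "
from h import *
look('10')
grab('top','t10')
i=cv2.imread('pics/s10.png')[230:350,300:440]; j=cv2.imread('pics/t10.png')[190:310,150:290]
cv2.imwrite('pics/z10.png',np.hstack([cv2.resize(x,(400,343),interpolation=cv2.INTER_CUBIC) for x in (i,j)]))"
```

```text
shift [0. 0. 0.] curphi -87.5 turn None F [-1.9  6.1 -2.5] q [-0.237  0.223 -0.297  1.036 -0.005  2.86 ] t 19.02 gap 0.01 pos [ 0.5266 -0.1289  0.2001]
```

View pics/z10.png

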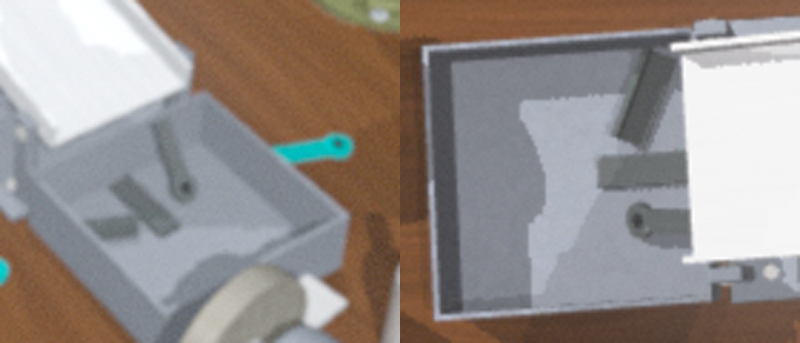

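View pics/b10.png

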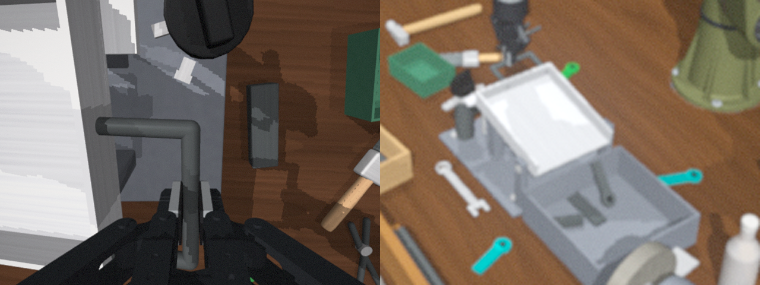

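{"fn": "carry_out", "kwargs": {
  "steps": [
    [0,0,5,0],
    [0.5,0,11,0],
    [1.5,0,17,0],
    [2.5,0,23,0],
    [3.5,0,29,0],
    [4,0,34,0],
    [4.5,0,39,0],
    [5,0,43,0],
    [5.5,0,46,0],
    [5.5,0,48.5,0],
    [5.5,0,50.5,0],
    [5.5,0,52,0],
    [5.5,0,53,0],
    [5.5,0,53,0]
  ]
}}

```text
time: 20.92
position: [0.5274, -0.1351, 0.1533]
tcp_rot: [-0.002, 0.723, -0.691, 0.009]
ft_force: [-23.3, 1.3, 49.9]
finger_gap: 0.0102
```

```bash
python3 -c "
from h import *
look('11')
d=load('w11'); print([proj(d,p).round() for p in ([.567,-.1325,.138],)])"
```

```text
shift [0. 0. 0.] curphi -87.5 turn None F [-23.3   1.3  49.9] q [-0.248  0.26  -0.362  0.93  -0.006  2.85 ] t 20.93 gap 0.0102 pos [ 0.5274 -0.1351  0.1533]
[array([320., 237.])]
```

View pics/b11.png

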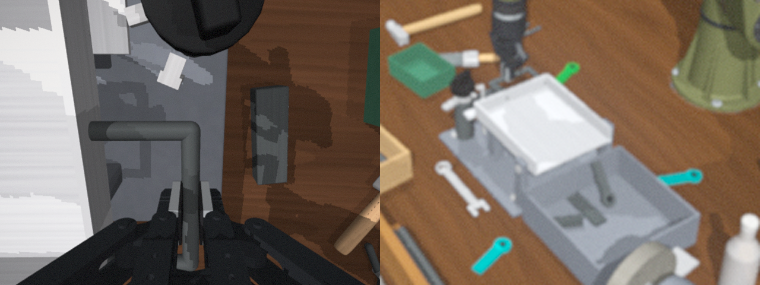

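{"fn": "carry_out", "kwargs": {
  "steps": [
    [0,0,-1,0],
    [0,0,-1,0]
  ]
}}

```text
time: 21.28
position: [0.5271, -0.1349, 0.1549]
tcp_rot: [-0.002, 0.723, -0.691, 0.009]
ft_force: [-3.7, -2.1, -2.8]
finger_gap: 0.0101
```

```bash
python3 -c "
from h import *
s=state(); go(s['position'])
grab('side','s12')
a=cv2.imread('pics/side0.png')[205:300,250:390]; b=cv2.imread('pics/s12.png')[205:300,250:390]
cv2.imwrite('pics/z12.png',np.hstack([cv2.resize(x,(400,272),interpolation=cv2.INTER_CUBIC) for x in (a,b)]))"
```

```text
shift [0. 0. 0.] curphi -87.4 turn None F [-3.7 -2.1 -2.8] q [-0.247  0.258 -0.361  0.933 -0.006  2.85 ] t 21.27 gap 0.0101 pos [ 0.5271 -0.1349  0.1549]
```

View pics/z12.png

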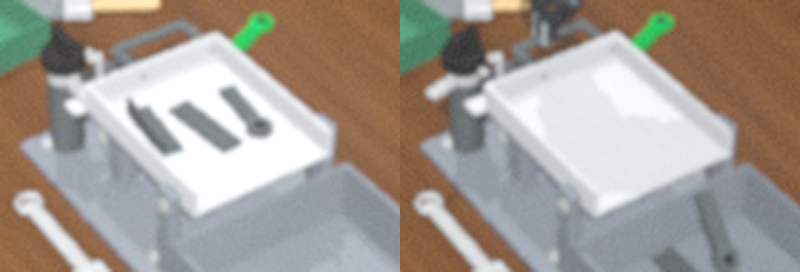

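```bash
python3 -c "
from h import *
a=cv2.imread('pics/side0.png',0).astype(np.float32)
s0=load('side0')
for t in ('s7','s11','s12'):
  b=cv2.imread(f'pics/{t}.png',0).astype(np.float32)
  for n,(u,v,w,h) in {'left corner':(274,228,14,20),'right top corner':(318,212,14,16),'hingepost/lip':(312,268,24,20),'plate':(255,250,12,20),'lipR':(355,235,16,24)}.items():
    T=a[v:v+h,u:u+w]; S=b[v-6:v+h+6,u-6:u+w+6]
    T=cv2.resize(T,None,fx=8,fy=8,interpolation=cv2.INTER_CUBIC);S=cv2.resize(S,None,fx=8,fy=8,interpolation=cv2.INTER_CUBIC)
    r=cv2.matchTemplate(S,T,cv2.TM_CCOEFF_NORMED);_,m,_,l=cv2.minMaxLoc(r); print(t,n,round(m,3),(l[0]/8-6,l[1]/8-6))
P=np.array([.649,-.070,.15]); print(proj(s0,P),proj(s0,P+[0,0,.005]))
"
```

```text
s7 left corner 0.669 (-2.25, -6.0)
s7 right top corner 0.93 (-0.75, 1.75)
s7 hingepost/lip 0.995 (0.0, 0.75)
s7 plate 0.997 (0.0, 0.0)
s7 lipR 0.985 (0.25, -0.125)
s11 left corner 0.799 (0.375, -0.25)
s11 right top corner 0.998 (-0.125, 0.125)
s11 hingepost/lip 0.995 (-0.125, 0.125)
s11 plate 0.997 (0.0, 0.0)
s11 lipR 0.997 (0.0, 0.25)
s12 left corner 0.807 (0.375, -0.375)
s12 right top corner 0.998 (0.0, -0.125)
s12 hingepost/lip 0.995 (-0.125, 0.125)
s12 plate 0.997 (0.0, 0.0)
s12 lipR 0.997 (0.0, 0.25)
[278.9703897  234.84351986] [278.92134742 233.66572261]
```

{"fn": "carry_out", "kwargs": {
  "steps": [
    [0,0,0.6,0],
    [0,0,1.2,0],
    [0,0,1.2,0]
  ]
}}

```text
time: 21.7
position: [0.5271, -0.135, 0.1539]
tcp_rot: [-0.002, 0.723, -0.691, 0.009]
ft_force: [-7.0, -1.1, 6.2]
finger_gap: 0.0098
```

{"fn": "carry_out", "kwargs": {
  "steps": [
    [0,0,0,0],
    [0,0,0,0],
    [0,0,0,0],
    [0,0,0,0]
  ],
  "claw": 40
}}

```text
time: 22.2
position: [0.5274, -0.1348, 0.1539]
tcp_rot: [-0.002, 0.723, -0.691, 0.009]
ft_force: [-0.4, -0.1, 0.2]
finger_gap: 0.0399
```

{"fn": "carry_out", "kwargs": {
  "steps": [
    [0,0,-5,0],
    [0,0,-20,0],
    [0,0,-50,0],
    [0,0,-90,0],
    [0,0,-130,0],
    [0,40,-150,0],
    [0,90,-150,0],
    [0,120,-150,0],
    [0,120,-150,0],
    [0,120,-150,0]
  ]
}}

```text
time: 23.45
position: [0.4058, -0.1389, 0.3029]
tcp_rot: [-0.003, 0.723, -0.691, 0.01]
ft_force: [-0.0, 0.2, -0.5]
finger_gap: 0.0403
```

```bash
python3 -c "
from h import *
s=state(); go(s['position'])
grab('side','s13');grab('top','t13')
a=cv2.imread('pics/side0.png',0).astype(np.float32);b=cv2.imread('pics/s13.png',0).astype(np.float32)
for n,(u,v,w,h) in {'right top corner':(318,212,14,16),'handle':(286,208,30,14)}.items():
    T=a[v:v+h,u:u+w]; S=b[v-6:v+h+6,u-6:u+w+6]
    T=cv2.resize(T,None,fx=8,fy=8,interpolation=cv2.INTER_CUBIC);S=cv2.resize(S,None,fx=8,fy=8,interpolation=cv2.INTER_CUBIC)
    r=cv2.matchTemplate(S,T,cv2.TM_CCOEFF_NORMED);_,m,_,l=cv2.minMaxLoc(r); print(n,round(m,3),(l[0]/8-6,l[1]/8-6))
a=cv2.imread('pics/t13.png')[170:320,145:410]; b=cv2.imread('pics/s13.png')[190:340,230:450]
cv2.imwrite('pics/z13.png',np.hstack([cv2.resize(x,(400,270),interpolation=cv2.INTER_CUBIC) for x in (a,b)]))"
```

```text
shift [0. 0. 0.] curphi -87.4 turn None F [-0.   0.2 -0.5] q [-0.327 -0.044 -0.356  1.238 -0.004  2.77 ] t 23.45 gap 0.0403 pos [ 0.4058 -0.1389  0.3029]
right top corner 0.998 (-0.125, 0.0)
handle 0.985 (0.0, 0.0)
```

View pics/z13.png

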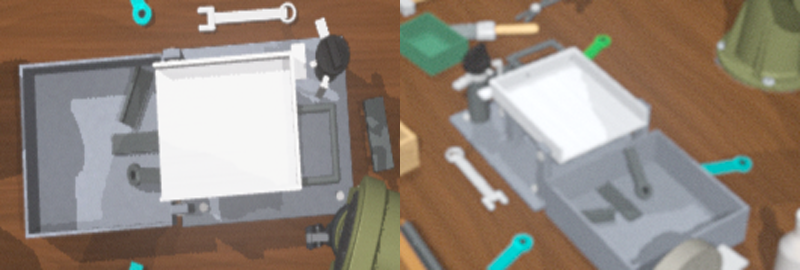

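View pics/t13.png

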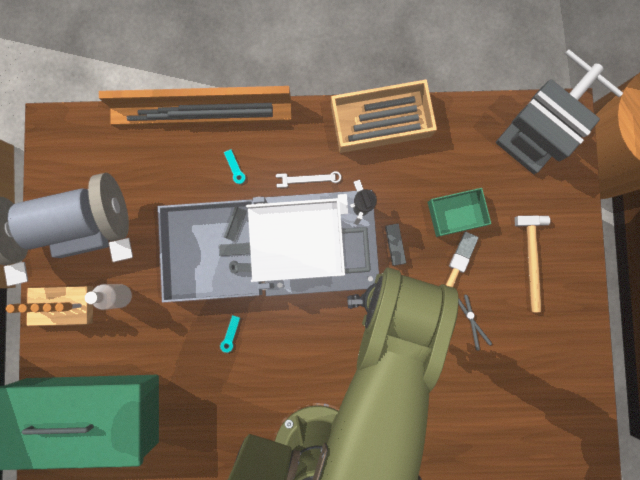

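```bash
python3 -c "
from h import *
print(ticket.close_job())"
```

```text
the job is handed in; nothing more can be done
None
```

The tray is unlocked, emptied and fully down again, and I handed the job in at about 23.5 s of the 69 s allowed.

**What I did**
- I pressed the cap with about 11–16 N and turned it clockwise about 76°, until the wrist moment rose to 0.9 N·m, which I took as the stop. The pawl now points away from the tray, to about stand +x.
- I lifted the tray by its handle to about 0.7 rad and all three blanks slid into the catch box. The fingers never came near the blanks.
- I lowered the tray along the same arc to its stop, released the handle and withdrew the arm.

**Last checks**
- **Tray:** in the side view, the tray corner and handle match the starting picture to within about 0.1 pixel, which is under 1 mm.
- **Blanks and bystanders:** all three blanks are in the box, and nothing else on the bench has visibly moved. The wrist force read about zero.

**What did not go to plan**
- **Contact on lowering:** the bar slid about 5 mm in the pads during the lift, so the tray reached its stop early. I briefly pushed the bar down with about 50 N, and 23 N sideways. I eased off at once and released with about 6 N down. I believe this load passed only through the fingers and the bar, but I could not confirm that.
- **Eye blank:** it is not lying flat. Its ring end is on the box floor and its other end leans on the wall near the lip, about 70–80 mm up. It stayed still in every picture after it slid.

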